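# Lower the display deck off its captive wedge and stow the wedge

## Task

The hinged display deck on the shop counter is propped up by a yellow wedge. Draw the wedge back out from under the deck in small tugs, letting the deck settle after each, so that the deck sinks gently onto its rests and the goods on it stay standing; carry on until the wide end of the wedge's keyhole slot has come to the brass-headed stud, then lift the wedge free. Lay it flat, handle up, in the empty white tray without dropping it, and leave the other goods alone.

Things in the scene. Friction and masses are not known exactly. Their poses are not given: they have to be found in the camera images.
- wedge_knob (a point): Centre of the wedge's black upright handle, 46 mm above the wedge's underside. Axes: x along the wedge to its thin tip, y across, z up. Handle block: 18 mm along x, 28 mm along y, top 64 mm above the underside. It stands on the yellow tail plate, 50 mm wide, 8 mm thick, which begins 14 mm behind the handle axis. The wedge is loose, about 0.16 kg, 196 mm long.
- wedge_hole (a point): Centre of the wide hole of the wedge's keyhole slot, at the top of the tail plate, 102 mm ahead (+x) of the handle axis, 8 mm above the underside; axes as wedge_knob. The slot, 13 mm wide, runs from 20 to 88 mm ahead of the handle axis, the wide hole, 28 mm across, from 88 to 116 mm. The wedge must come back 68 to 76 mm to centre the hole on the stud.
- wedge_mid (a point): Middle of the wedge's length and width, 84 mm ahead of the handle axis, 4 mm above the underside; axes as wedge_knob. The deck's weight and friction resist the pull with 5 to 25 N, in tugs of 10 to 15 mm; the wedge stays where it is left.
- wedge_tip (a point): Thin end of the wedge, on its underside, 182 mm ahead of the handle axis; axes as wedge_knob. Full width 50 mm. From 117 to 134 mm ahead of the handle axis the wedge has a flat top 26 mm high, on which the deck's rail rests at first; from there it tapers evenly to 4.5 mm at this end.
- stud (a point): Top centre of the brass-headed steel stud fixed to the stand's board; it passes up through the wedge's slot. x axis along the stand. Stem 7 mm across; head 20 mm across, 5 mm thick, top 26 mm above the counter, 3 mm gap over the tail plate. The head passes only the wide hole (4 mm to spare all round); with hole and stud centred the tip is out from under the rail.
- stand: Fixed base of the deck: grey board 10 mm thick, 310 x 380 mm under the deck, with a tongue 100 mm wide towards the robot that carries the stud (at x = -98 mm) and the wedge. Origin on the counter under the middle of the deck's front rail; x points away from the robot to the hinge (250 mm), y left, z up.
- deck: The hinged deck. Origin on the axis of its round front rail (18 mm thick), at mid-width: 25 mm above the counter (stand z) when fully down on its black rests, 45 mm when propped; x to the hinge, 250 mm away. Beech panel, about 1.5 kg, 340 mm wide. Rail underside 6 mm above the board when down, 26 mm propped. It falls if the wedge is snatched away; tugs at up to 40 mm/s let it down gently.
- tray: Empty white shallow tray, fixed, to the left or right of the stand: 140 mm (x) by 280 mm (y) outside, 28 mm high, walls and floor 4 mm; origin at the centre of its underside. The wedge fits lengthwise along the tray's y, either way round.
- stock_tray: Grey tray of the same size with two jars in it, fixed, on the other side; leave it alone.
- lotion_a: White bottle, 52 mm across, 120 mm tall, standing on the deck; origin at its foot, z along its axis. Stays there.
- lotion_b: Cream-coloured bottle, 52 mm across, 120 mm tall, standing on the deck; origin at its foot. Stays there.
- cream_jar: Amber jar with black lid, 60 mm across, 55 mm tall, standing on the deck; origin at its foot. Stays there.
- jar_a: White jar with blue lid, 56 mm across, 60 mm tall, in the grey tray; leave alone.
- jar_b: White jar with green lid, 56 mm across, 60 mm tall, in the grey tray; leave alone.
- cup: Blue ceramic cup, 70 mm across, 85 mm tall, on the counter; leave alone.
- soap_box: Brown carton with paper band, 75 x 50 x 50 mm, on the counter; leave alone.
There are look-alikes about, which are no part of the job. There is more than one size of the part that bears wedge_knob; the job needs the smaller.

How it is judged:
On the way, in this order (a step that is already met when the one before it is completed fails the run):
1. the deck has come part of the way down (rail 4 to 16 mm above its lowest) and is settled or sinking slower than 0.04 rad/s, for 0.2 s, with the wedge still lying on the board (z of deck in the frame of stand between 0.029 and 0.041 m and angular speed of deck below 0.04 rad/s and z of wedge_knob in the frame of stand below 0.07 m), for 0.2 s.
2. the deck is fully down on its rests (within 2.5 mm at the rail) (z of deck in the frame of stand below 0.0275 m), for 0.2 s.
3. the wedge is lifted clear of the stud (20 mm or more), the deck staying down (z of wedge_knob in the frame of stand above 0.076 m and z of deck in the frame of stand below 0.0285 m), for 0.1 s.
At the end, for the whole second after the job is handed in: Deck fully down (rail within 2.5 mm of its lowest); wedge lying flat and handle up on the floor of the white tray (tilt under 0.08 rad, handle point 44 to 56 mm above the tray's underside, wedge middle within 60 mm in x and 70 mm in y of the tray's centre); the three goods upright on the deck (z of deck in the frame of stand below 0.0275 m and x of wedge_mid in the frame of tray between -0.06 and 0.06 m and y of wedge_mid in the frame of tray between -0.07 and 0.07 m and z of wedge_knob in the frame of tray between 0.044 and 0.056 m and angle between wedge_knob's own z axis and vertical below 0.08 rad and angle between each of lotion_a, lotion_b, cream_jar's own z axis and vertical below 0.15 rad); the robot touches nothing.
It fails at once if the deck drops: it sinks faster than 0.3 rad/s (75 mm/s at the rail) (angular speed of deck above 0.3 rad/s).
It fails at once if the deck is lifted over 8 mm above its propped position (z of deck in the frame of stand above 0.053 m).
It fails at once if the wedge is dropped or thrown (over 0.7 m/s while not held, a fall of some 25 mm) (linear speed of wedge above 0.7 m/s and contact force between the fingers and wedge below 0.05 N).
It fails at once if goods on the deck topple (0.4 rad) or shift by over 50 mm (angle between any of lotion_a, lotion_b, cream_jar's own z axis and vertical above 0.4 rad or distance of any of lotion_a, lotion_b, cream_jar from where it was at the start of the episode above 0.05 m).
It fails at once if other goods are moved by over 30 mm (distance of any of jar_a, jar_b, cup, soap_box from where it was at the start of the episode above 0.03 m).
It also fails if it takes over 54 s, if anything falls off the work surface, if the arm or the gripper's body presses on something with over 40 N, if the wrist force passes 120 N, or if a joint passes its speed limit or range.

## Robot

A 7-joint arm with a two-finger parallel gripper is mounted at the origin on the work surface. World frame = base frame: x ahead of the robot, y to its left, z up, the work surface at z = 0. Lengths are in m, angles in rad, forces in N, time in s.
With the tool pointing down it reaches from about 0.35 to 0.9 m from the base axis. Payload 8.1 kg.
Tool frame: the origin (TCP) lies on the centre line of the jaws, within the pads' length; the fingertips stand 22 mm ahead of it and the grasp point (between the pads) lies 3 mm ahead of it (arm.finger_overhang is the distance from the TCP to the fingertips, in m); z points along the fingers, y is the direction in which the jaws open and shut (so a half turn about z gives the same grasp; the last joint's range is limited). The gripper opens to 92 mm and grips with 3 to 60 N. Pads are 19 mm wide; open, the fingers measure 130 mm over their backs; the gripper's body (75 mm by 190 mm) begins 47 mm behind the grasp point.
Start: joints at [1.122, 0.434, 0.025, 1.573, -0.012, 1.134, -0.075], TCP at [0.212, -0.588, 0.249] pointing down, gripper open.
Joint ranges: [-2.62, 2.62], [-0.44, 2.09], [-1.27, 1.32], [0.08, 2.57], [-1.32, 4.46], [0.12, 2], [-2.74, 2.74]. Speed limits (rad/s): [2.22, 2.22, 3.01, 3.01, 3.14, 3.14, 3.14].

## Interface

Orientations are given as a rotation vector (axis times angle).
In Python, from cell import arm gives the robot as it stands. The module is installed in compiled form; this text tells all that it offers.
- The arm moves only by the tool step_arm, never from a script. Its argument "plan" is a list of rows, each an object of numbers: "wx", "wy", "wz": the turn, a rotation vector about the tool's x, y, z in units of 6 degrees (1.0 is 6 degrees); "tx", "ty", "tz": the shift along the tool's x, y, z in cm; "hand": the opening, from 0 (shut) to 1 (fully open). A call has exactly 10 rows; each row shifts and turns the commanded pose from where the row before left it, along the tool's axes as they then stand; what a row does not reach is not made up. A row lasts 1/12 s, in which the tool goes at most 41.7 mm and 7.16 degrees, less where a joint would pass 70% of its speed; a pose out of reach is approached as far as the arm can. A call is refused whole if a number of a shift passes 4.17 or a number of a turn 1, either way. A call with a gripper value outside its range is refused whole. The fingers move at their own pace and stop on an object; "force" is the grip in N (left out, the last holds). Time passes only in rows, so rows that do not move let the fingers close, or fill a call up. It gives the time, the measured TCP pose, the force and the opening at its end, in the units of the state.
- arm.observe(): the state, without advancing time (a new reading comes with each control period).
- arm.get_image(name): name is "scene" or "top" or "wrist"; returns (picture, depth): 420x560x3 uint8, red, green, blue; 420x560 float32, m along the optical axis (not along the pixel's ray), 0 where there is no reading.
- arm.calibration(name): a dict with "mtx" (3x3 intrinsics, pixels), "R" (3x3) and "t" (3): a world point X has camera coordinates R X + t. Camera axes: x right, y down, z forward; pixel columns grow to the right and rows downward; lengths in m; the calibration is good to about 2 mm. A picture is of the moment at which its call begins: read the wrist's pose just before it. calibration takes no time and is no camera call; for the wrist camera it gives the pose at the moment of the call.
- arm.sign_off(): hands the job in, once; it reports no verdict.
The state is a dict: "clock": time; "joints": joint angles; "dq": joint speeds; "joint_efforts": joint torques, N m; "position": TCP position; "ee_rot": TCP orientation; "force": force on the tool from outside, world axes, zero at the start; "ft_torque": the same for the moment, N m; "width": opening from 0.0 (shut) to 1.0 (fully open).
Only numpy, scipy, OpenCV 4.12 (cv2) and the standard library are available. Lean on these libraries where they do the work, as an engineer would, in place of code of your own. Each camera call takes 0.05 s, during which the arm holds its last target.

## Working session

There is one attempt and no reset: what is moved stays moved. The work goes in short steps, Python scripts to look and compute and a tool call to move; the robot and the scene stay as the last step left them, time stands still between calls to the robot, and variables do not carry over. Pictures are saved under pics/ and viewed, and the job is handed in when it is done.

Besides the shell and the picture viewer there is one more tool, called in YAML: its name, and indented under it one key for each argument. step_arm: Moves the arm, as the interface text tells. Its arguments: {"type":"object","properties":{"plan":{"type":"array"},"force":{"type":"number"}},"required":["plan"]}

```bash
mkdir -p pics; cat > h.py <<'E'
import numpy as np, cv2
from cell import arm
def snap(name,fn):
    cal=arm.calibration(name); im,d=arm.get_image(name)
    cv2.imwrite('pics/'+fn+'.png',im[:,:,::-1]); np.savez('pics/'+fn+'.npz',im=im,d=d,**{k:np.array(cal[k]) for k in('mtx','R','t')})
    return im,d,cal
def load(fn):
    z=np.load('pics/'+fn+'.npz'); return z['im'],z['d'],z
def onplane(cal,u,v,z):
    K,R,t=[np.array(cal[k]) for k in('mtx','R','t')]; t=t.ravel()
    r=R.T@np.linalg.inv(K)@np.array([u,v,1.]); c=-R.T@t
    return c+r*(z-c[2])/r[2]
def bydepth(cal,d,u,v):
    K,R,t=[np.array(cal[k]) for k in('mtx','R','t')]; t=t.ravel()
    return R.T@(np.linalg.inv(K)@np.array([u,v,1.])*d[int(v),int(u)]-t)
E
python3 - <<'E'
from h import *
print(arm.observe())
for n in('scene','top','wrist'):
    im,d,c=snap(n,n+'0'); print(n,c)
E
```

```text
{'clock': 0.0, 'joints': array([ 1.12240857,  0.43522724,  0.02499032,  1.57409336, -0.01160386,
        1.13399359, -0.07506947]), 'dq': array([ 9.42001265e-04, -1.24700562e-03,  9.14362501e-04, -7.80017754e-05,
        1.08791700e-03, -1.26504686e-03, -4.60345330e-04]), 'joint_efforts': array([-1.56214643e-03, -6.67858100e+01,  9.84349810e-01, -3.14469087e+01,
       -6.04452915e-02,  4.28520993e-02,  1.33246135e-04]), 'position': array([ 0.21161634, -0.5875805 ,  0.24794395]), 'ee_rot': array([-3.09327184e+00, -5.40110917e-01,  6.51201586e-04]), 'force': array([-0.7040812 , -0.41323455,  0.67532139]), 'ft_torque': array([-0.03266943,  0.0168449 ,  0.00403556]), 'width': 1.002752683546288}
scene {'mtx': array([[520.9859769 ,   0.        , 279.25673785],
       [  0.        , 520.9859769 , 209.12366518],
       [  0.        ,   0.        ,   1.        ]]), 'R': array([[ 0.66081076,  0.75055147,  0.00127775],
       [ 0.60257436, -0.52951023, -0.59709552],
       [-0.44747433,  0.39533708, -0.80216913]]), 't': array([-0.35807917, -0.28857016,  1.88523935])}
top {'mtx': array([[470.34896849,   0.        , 269.50176671],
       [  0.        , 470.34896849, 210.89643603],
       [  0.        ,   0.        ,   1.        ]]), 'R': array([[-0.00826442, -0.99990107,  0.01138167],
       [-0.9988803 ,  0.0077247 , -0.04667421],
       [ 0.04658167, -0.01175466, -0.99884532]]), 't': array([-0.00711986,  0.55071022,  1.39094194])}
wrist {'mtx': array([[315.81669201,   0.        , 275.9250089 ],
       [  0.        , 315.81669201, 202.83571178],
       [  0.        ,   0.        ,   1.        ]]), 'R': array([[ 0.33909048, -0.94075277, -0.00136736],
       [-0.90791868, -0.32763553,  0.2614166 ],
       [-0.24637639, -0.08740243, -0.9652251 ]]), 't': array([-0.62375876, -0.03157461,  0.39061333])}
```

View pics/scene0.png

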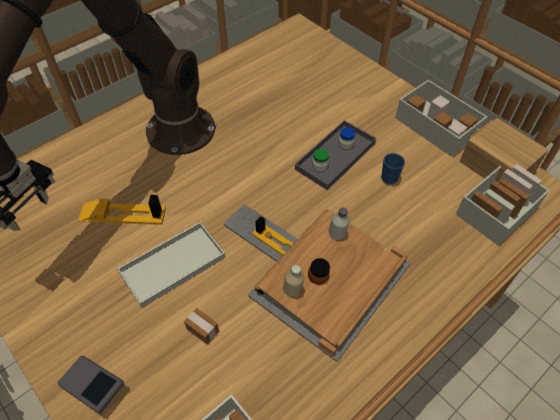

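View pics/top0.png

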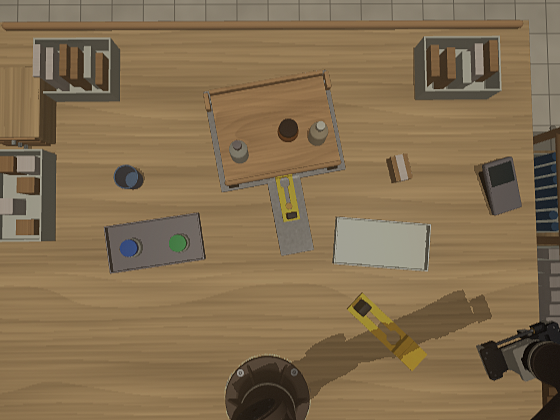

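View pics/wrist0.png

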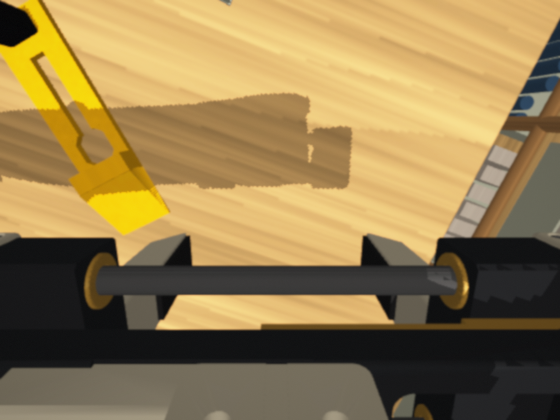

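The top view shows the wedge on the stand's tongue, with its handle near (292,215). The white tray is at about (382,244), and the larger look-alike lies on the counter near (385,330). Next I'll measure them.

```bash
python3 - <<'E'
from h import *
im,d,c=load('top0')
hsv=cv2.cvtColor(im,cv2.COLOR_RGB2HSV)
cr=im[160:270,250:440]; cv2.imwrite('pics/topz.png',cv2.resize(cr[:,:,::-1],None,fx=4.2,fy=4.2,interpolation=cv2.INTER_CUBIC))
# yellow on stand
m=cv2.inRange(hsv,(18,140,90),(35,255,255)); m[:, :265]=0; m[:,312:]=0; m[:170]=0;m[230:]=0
pts=cv2.findNonZero(m); r=cv2.minAreaRect(pts); print('yellow',r,len(pts))
for p in cv2.boxPoints(r): print(onplane(c,*p,0.018).round(4))
# grey tongue
g=cv2.inRange(hsv,(0,0,60),(180,45,190)); g[:185]=0; g[262:]=0; g[:,:262]=0; g[:,322:]=0
pts=cv2.findNonZero(g); r=cv2.minAreaRect(pts); print('tongue',r)
for p in cv2.boxPoints(r): print(onplane(c,*p,0.010).round(4))
# tray
w=cv2.inRange(hsv,(0,0,120),(180,50,255)); w[:210]=0; w[280:]=0; w[:,:325]=0; w[:,440:]=0
cn=max(cv2.findContours(w,0,2)[0],key=cv2.contourArea); r=cv2.minAreaRect(cn); print('tray',r)
P=np.array([onplane(c,*p,0.028) for p in cv2.boxPoints(r)]);print(P.round(4),P.mean(0))
# handle
b=cv2.inRange(hsv,(0,0,0),(180,255,50)); b[:200]=0;b[228:]=0;b[:,:280]=0;b[:,303:]=0
cn=max(cv2.findContours(b,0,2)[0],key=cv2.contourArea); r=cv2.minAreaRect(cn); print('knob',r)
P=np.array([onplane(c,*p,0.074) for p in cv2.boxPoints(r)]);print(P.round(4),P.mean(0))
im,d,c=load('scene0')
cr=im[190:310,210:380]; cv2.imwrite('pics/scz.png',cv2.resize(cr[:,:,::-1],None,fx=4.7,fy=4.7,interpolation=cv2.INTER_CUBIC))
E
```

```text
yellow ((287.1071472167969, 197.29605102539062), (46.0670166015625, 16.822227478027344), 79.5625228881836) 538
[ 0.654  -0.0277  0.018 ]
[ 0.6628 -0.0772  0.018 ]
[ 0.5273 -0.1006  0.018 ]
[ 0.5186 -0.0513  0.018 ]
tongue ((290.36651611328125, 217.0492401123047), (71.33648681640625, 32.88494873046875), 79.2156982421875)
[ 0.6283 -0.0063  0.01  ]
[ 0.6461 -0.1035  0.01  ]
[ 0.436  -0.1409  0.01  ]
[ 0.4185 -0.0444  0.01  ]
tray ((382.22711181640625, 243.6232147216797), (94.62662506103516, 47.431365966796875), 4.513988018035889)
[[ 0.3935 -0.1974  0.028 ]
 [ 0.5325 -0.2105  0.028 ]
 [ 0.5083 -0.4899  0.028 ]
 [ 0.3691 -0.4755  0.028 ]] [ 0.45083694 -0.34333685  0.028     ]
knob ((287.20001220703125, 216.39999389648438), (4.4721360206604, 1.7888542413711548), 63.43495178222656)
[[ 0.5363 -0.0561  0.074 ]
 [ 0.5385 -0.0607  0.074 ]
 [ 0.5271 -0.0663  0.074 ]
 [ 0.5248 -0.0617  0.074 ]] [ 0.53167125 -0.0611932   0.074     ]
```

View pics/topz.png

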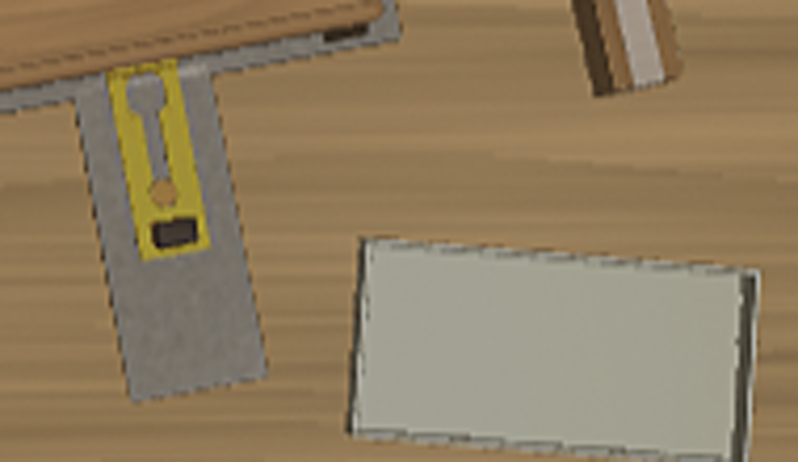

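View pics/scz.png

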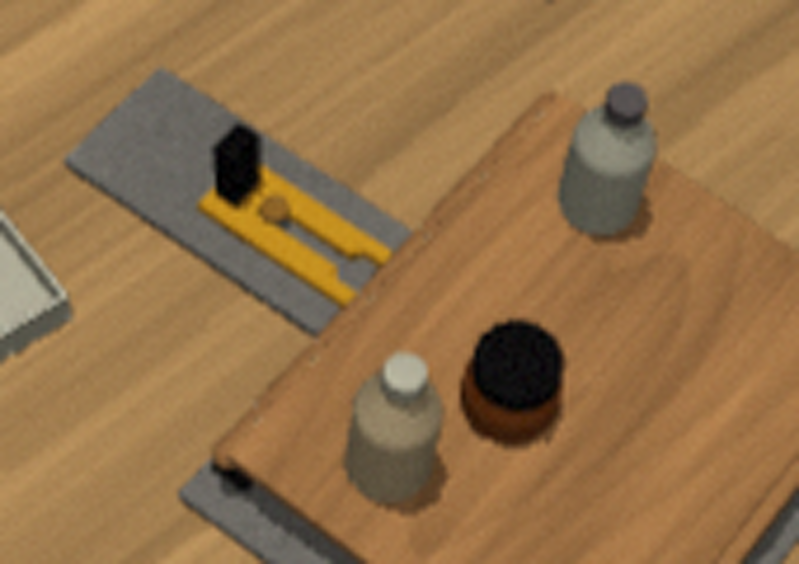

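step_arm:
  plan:
    - {"tx": 3.2,"ty": -2.5}
    - {"tx": 3.2,"ty": -2.5}
    - {"tx": 3.2,"ty": -2.5}
    - {"tx": 3.2,"ty": -2.5}
    - {"tx": 3.2,"ty": -2.5}
    - {"tx": 3.2,"ty": -2.5}
    - {"tx": 3.2,"ty": -2.5}
    - {"tx": 3.2,"ty": -2.5}
    - {"tx": 3.2,"ty": -2.5}
    - {"tx": 3.2,"ty": -2.5}
  force: 55

```text
invalid input at $.plan[0]: expected keys wx, wy, wz, tx, ty, tz, hand
```

```bash
python3 - <<'E'
from h import *
im,d,c=load('top0')
for n,x,y,z in(('knob',175,233,.074),('stud',163,191,.026),('holeish',147,92,.018),('tail',(142+210)/2,(260+250)/2,.018),('tail bottom l',141,261,.018),('tail r',211,248,.018)):
    u,v=x/4.2+250-.4,y/4.2+160-.4; print(n,onplane(c,u,v,z).round(4),bydepth(c,d,u,v).round(4))
im,d,c=load('scene0')
for n,x,y,z in(('knobtop',240,138,.074),('stud',275,208,.026)):
    u,v=x/4.7+210-.4,y/4.7+190-.4; print(n,onplane(c,u,v,z).round(4),bydepth(c,d,u,v).round(4))
E
```

```text
knob [ 0.5354 -0.0728  0.074 ] [ 0.5354 -0.0729  0.073 ]
stud [ 0.5668 -0.0675  0.026 ] [ 0.5667 -0.0674  0.0282]
holeish [ 0.6378 -0.0572  0.018 ] [ 0.6388 -0.0576  0.0093]
tail [ 0.5219 -0.0766  0.018 ] [ 0.5221 -0.0772  0.0091]
tail bottom l [ 0.5178 -0.0518  0.018 ] [ 0.518  -0.0521  0.0101]
tail r [ 0.5266 -0.1015  0.018 ] [ 0.5267 -0.1017  0.0152]
knobtop [ 0.5385 -0.0712  0.074 ] [ 0.5379 -0.0707  0.0729]
stud [ 0.5688 -0.0689  0.026 ] [ 0.567  -0.0674  0.0224]
```

step_arm:
  plan:
    - {"wx": 0,"wy": 0,"wz": 0,"tx": 3.2,"ty": -2.5,"tz": 0,"hand": 1}
    - {"wx": 0,"wy": 0,"wz": 0,"tx": 3.2,"ty": -2.5,"tz": 0,"hand": 1}
    - {"wx": 0,"wy": 0,"wz": 0,"tx": 3.2,"ty": -2.5,"tz": 0,"hand": 1}
    - {"wx": 0,"wy": 0,"wz": 0,"tx": 3.2,"ty": -2.5,"tz": 0,"hand": 1}
    - {"wx": 0,"wy": 0,"wz": 0,"tx": 3.2,"ty": -2.5,"tz": 0,"hand": 1}
    - {"wx": 0,"wy": 0,"wz": 0,"tx": 3.2,"ty": -2.5,"tz": 0,"hand": 1}
    - {"wx": 0,"wy": 0,"wz": 0,"tx": 3.2,"ty": -2.5,"tz": 0,"hand": 1}
    - {"wx": 0,"wy": 0,"wz": 0,"tx": 3.2,"ty": -2.5,"tz": 0,"hand": 1}
    - {"wx": 0,"wy": 0,"wz": 0,"tx": 3.2,"ty": -2.5,"tz": 0,"hand": 1}
    - {"wx": 0,"wy": 0,"wz": 0,"tx": 3.2,"ty": -2.5,"tz": 0,"hand": 1}
  force: 55

```text
clock: 0.98
position: [0.4287, -0.2426, 0.2488]
ee_rot: [3.095, 0.54, 0.0]
force: [1.2, -0.8, 0.2]
width: 1.002
```

step_arm:
  plan:
    - {"wx": 0,"wy": 0,"wz": -1,"tx": 0,"ty": 0,"tz": 0,"hand": 1}
    - {"wx": 0,"wy": 0,"wz": -1,"tx": 0,"ty": 0,"tz": 0,"hand": 1}
    - {"wx": 0,"wy": 0,"wz": -1,"tx": 0,"ty": 0,"tz": 0,"hand": 1}
    - {"wx": 0,"wy": 0,"wz": -1,"tx": 0,"ty": 0,"tz": 0,"hand": 1}
    - {"wx": 0,"wy": 0,"wz": -1,"tx": 0,"ty": 0,"tz": 0,"hand": 1}
    - {"wx": 0,"wy": 0,"wz": -1,"tx": 0,"ty": 0,"tz": 0,"hand": 1}
    - {"wx": 0,"wy": 0,"wz": -1,"tx": 0,"ty": 0,"tz": 0,"hand": 1}
    - {"wx": 0,"wy": 0,"wz": -1,"tx": 0,"ty": 0,"tz": 0,"hand": 1}
    - {"wx": 0,"wy": 0,"wz": -1,"tx": 0,"ty": 0,"tz": 0,"hand": 1}
    - {"wx": 0,"wy": 0,"wz": -1,"tx": 0,"ty": 0,"tz": 0,"hand": 1}

```text
clock: 1.82
position: [0.428, -0.2443, 0.2485]
ee_rot: [-2.405, -2.021, 0.0]
force: [0.2, 0.2, 0.6]
width: 0.998
```

```bash
cat >> h.py <<'E'
from scipy.spatial.transform import Rotation as Ro
def st(target=None,yaw=None):
    s=arm.observe(); R=Ro.from_rotvec(s['ee_rot']).as_matrix()
    print('t',round(s['clock'],2),'pos',s['position'].round(4),'ty-yaw',np.degrees(np.arctan2(R[1,1],R[0,1])).round(2),'z',R[:,2].round(4),'q',s['joints'].round(2),'F',s['force'].round(1),'w',round(s['width']*92,1))
    if target is not None: print('delta tool cm',(R.T@(np.array(target)-s['position'])*100).round(2))
E
python3 -c "
from h import *
st((0.5365,-0.072,0.25))"
```

```text
t 1.82 pos [ 0.428  -0.2443  0.2485] ty-yaw -9.9 z [-4.e-04  2.e-04 -1.e+00] q [ 0.69  0.25 -0.33  1.86  0.09  1.05  0.14] F [0.2 0.2 0.6] w 91.9
delta tool cm [18.84  7.73 -0.15]
```

step_arm:
  plan:
    - {"wx": 0,"wy": 0,"wz": 0,"tx": 3.76,"ty": 1.54,"tz": 0,"hand": 1}
    - {"wx": 0,"wy": 0,"wz": 0,"tx": 3.76,"ty": 1.54,"tz": 0,"hand": 1}
    - {"wx": 0,"wy": 0,"wz": 0,"tx": 3.76,"ty": 1.54,"tz": 0,"hand": 1}
    - {"wx": 0,"wy": 0,"wz": 0,"tx": 3.76,"ty": 1.54,"tz": 0,"hand": 1}
    - {"wx": 0,"wy": 0,"wz": 0,"tx": 3.76,"ty": 1.54,"tz": 0,"hand": 1}
    - {"wx": 0,"wy": 0,"wz": -1,"tx": 0,"ty": 0,"tz": 0,"hand": 1}
    - {"wx": 0,"wy": 0,"wz": -1,"tx": 0,"ty": 0,"tz": 0,"hand": 1}
    - {"wx": 0,"wy": 0,"wz": -1,"tx": 0,"ty": 0,"tz": 0,"hand": 1}
    - {"wx": 0,"wy": 0,"wz": -0.3,"tx": 0,"ty": 0,"tz": 0,"hand": 1}
    - {"wx": 0,"wy": 0,"wz": 0,"tx": 0,"ty": 0,"tz": 0,"hand": 1}

```text
clock: 2.65
position: [0.537, -0.073, 0.2484]
ee_rot: [-2.025, -2.401, 0.001]
force: [0.7, -0.6, 0.0]
width: 1.001
```

```bash
python3 -c "
from h import *
st((0.5365,-0.072,0.054))
snap('wrist','w1')
c=arm.calibration('wrist'); print((-c['R'].T@c['t']).round(3))"
```

```text
t 2.65 pos [ 0.537  -0.073   0.2484] ty-yaw 9.7 z [-7.e-04  1.e-04 -1.e+00] q [ 0.41  0.35 -0.49  1.75  0.18  1.09  0.03] F [ 0.7 -0.6  0. ] w 92.1
delta tool cm [ 0.1  -0.03 19.44]
[ 0.527 -0.003  0.385]
```

View pics/w1.png

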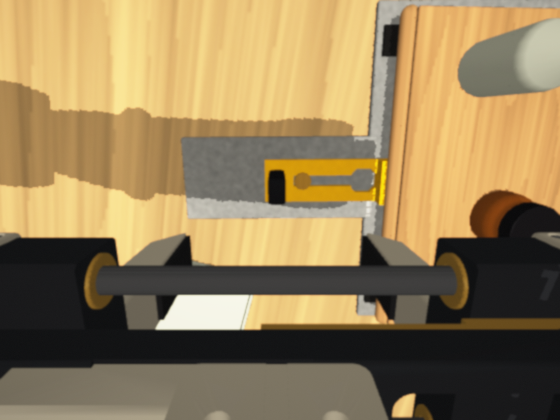

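The wrist view shows the handle at about (277,187), the stud at (303,181) and the wide hole at (362,180). I'll refine the positions and the axis from this view.

```bash
python3 - <<'E'
from h import *
im,d,c=load('w1')
hsv=cv2.cvtColor(im,cv2.COLOR_RGB2HSV)
K,R,t=c['mtx'],c['R'],c['t']
v,u=np.mgrid[0:420,0:560]
P=(np.stack([(u-K[0,2])/K[0,0]*d,(v-K[1,2])/K[1,1]*d,d],-1)-t)@R
m=(v>150)&(v<215)&(u>255)&(u<300)&(P[...,2]>.062)&(P[...,2]<.085)
q=P[m]; print('knobtop',len(q),q.mean(0).round(4),q.min(0).round(4),q.max(0).round(4))
r=cv2.minAreaRect((q[:,:2]*1000).astype(np.float32));print(r)
y=cv2.inRange(hsv,(18,140,90),(35,255,255)); y[:150]=0;y[220:]=0;y[:,:255]=0;y[:,388:]=0
n,lab,sts,_=cv2.connectedComponentsWithStats(y); k=1+sts[1:,4].argmax(); pts=cv2.findNonZero((lab==k).astype(np.uint8))[:,0]
w=np.array([onplane(c,*p,.018)[:2] for p in pts]); r=cv2.minAreaRect((w*1000).astype(np.float32));print('yellow',r,cv2.boxPoints(r))
print('stud',onplane(c,303,181,.026).round(4),'hole',onplane(c,362,180,.018).round(4))
# upper edge of yellow plate
e=np.array([(x,pts[pts[:,0]==x,1].min()) for x in range(290,375)]); W=np.array([onplane(c,*p,.018)[:2] for p in e]); print('edge deg',np.degrees(np.arctan(np.polyfit(W[:,0],W[:,1],1)[0])))
e=np.array([(x,pts[pts[:,0]==x,1].max()) for x in range(290,375)]); W=np.array([onplane(c,*p,.018)[:2] for p in e]); print('edge deg',np.degrees(np.arctan(np.polyfit(W[:,0],W[:,1],1)[0])))
E
```

```text
knobtop 470 [ 0.5383 -0.0721  0.0737] [ 0.5279 -0.0873  0.0624] [ 0.5486 -0.0588  0.0764]
((538.1144409179688, -73.23543548583984), (17.37346076965332, 27.116209030151367), 9.45759105682373)
yellow ((596.41162109375, -66.22422790527344), (144.17173767089844, 56.537933349609375), 10.194602966308594) [[ 520.46045   -51.16019 ]
 [ 530.46716  -106.80551 ]
 [ 672.3628    -81.28827 ]
 [ 662.3561    -25.642944]]
stud [ 0.5693 -0.0675  0.026 ] hole [ 0.6386 -0.056   0.018 ]
edge deg 9.717903519177954
edge deg 10.75262252204139
```

step_arm:
  plan:
    - {"wx": 0,"wy": 0,"wz": 0,"tx": 0,"ty": 0.1,"tz": 2.2,"hand": 1}
    - {"wx": 0,"wy": 0,"wz": 0,"tx": 0,"ty": 0,"tz": 2.5,"hand": 1}
    - {"wx": 0,"wy": 0,"wz": 0,"tx": 0,"ty": 0,"tz": 2.5,"hand": 1}
    - {"wx": 0,"wy": 0,"wz": 0,"tx": 0,"ty": 0,"tz": 2.5,"hand": 1}
    - {"wx": 0,"wy": 0,"wz": 0,"tx": 0,"ty": 0,"tz": 2.5,"hand": 1}
    - {"wx": 0,"wy": 0,"wz": 0,"tx": 0,"ty": 0,"tz": 2.5,"hand": 1}
    - {"wx": 0,"wy": 0,"wz": 0,"tx": 0,"ty": 0,"tz": 2,"hand": 1}
    - {"wx": 0,"wy": 0,"wz": 0,"tx": 0,"ty": 0,"tz": 1.5,"hand": 1}
    - {"wx": 0,"wy": 0,"wz": 0,"tx": 0,"ty": 0,"tz": 1,"hand": 1}
    - {"wx": 0,"wy": 0,"wz": 0,"tx": 0,"ty": 0,"tz": 0,"hand": 1}

```text
clock: 3.53
position: [0.537, -0.0729, 0.0549]
ee_rot: [-2.027, -2.397, 0.003]
force: [-0.0, -0.9, 0.3]
width: 1.001
```

```bash
python3 -c "
from h import *
st((0.538,-0.0727,0.056))
snap('scene','s2')
im,d,c=load('s2');cv2.imwrite('pics/s2z.png',cv2.resize(im[160:310,180:380,::-1],None,fx=4,fy=4))"
```

```text
t 3.53 pos [ 0.537  -0.0729  0.0549] ty-yaw 9.54 z [-3.2e-03  1.0e-04 -1.0e+00] q [ 0.32  0.58 -0.4   1.94  0.34  0.69 -0.12] F [-0.  -0.9  0.3] w 92.1
delta tool cm [-0.    0.1  -0.11]
```

View pics/s2z.png

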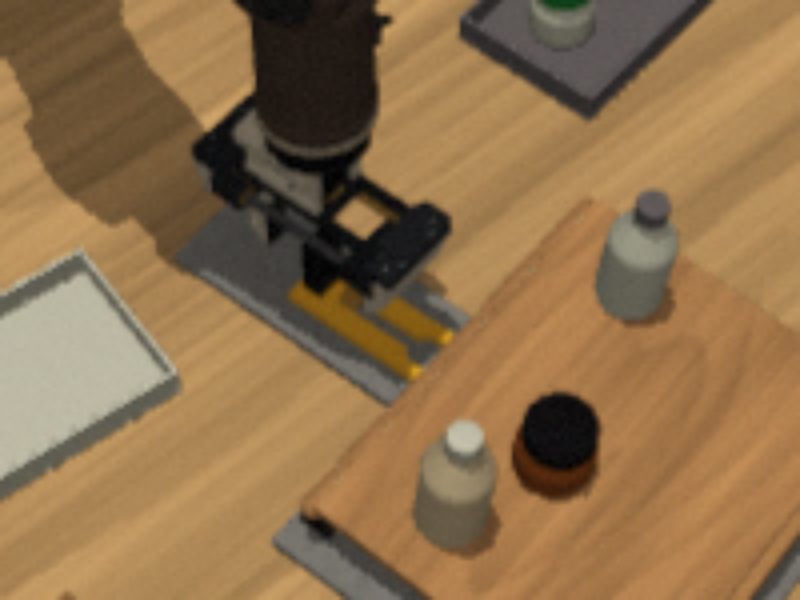

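step_arm:
  plan:
    - {"wx": 0,"wy": 0,"wz": 0,"tx": 0,"ty": 0.1,"tz": 0,"hand": 0.3}
    - {"wx": 0,"wy": 0,"wz": 0,"tx": 0,"ty": 0,"tz": 0,"hand": 0.3}
    - {"wx": 0,"wy": 0,"wz": 0,"tx": 0,"ty": 0,"tz": 0,"hand": 0.3}
    - {"wx": 0,"wy": 0,"wz": 0,"tx": 0,"ty": 0,"tz": 0,"hand": 0.3}
    - {"wx": 0,"wy": 0,"wz": 0,"tx": 0,"ty": 0,"tz": 0,"hand": 0.25}
    - {"wx": 0,"wy": 0,"wz": 0,"tx": 0,"ty": 0,"tz": 0,"hand": 0.2}
    - {"wx": 0,"wy": 0,"wz": 0,"tx": 0,"ty": 0,"tz": 0,"hand": 0.1}
    - {"wx": 0,"wy": 0,"wz": 0,"tx": 0,"ty": 0,"tz": 0,"hand": 0.05}
    - {"wx": 0,"wy": 0,"wz": 0,"tx": 0,"ty": 0,"tz": 0,"hand": 0}
    - {"wx": 0,"wy": 0,"wz": 0,"tx": 0,"ty": 0,"tz": 0,"hand": 0}
  force: 40

```text
clock: 4.42
position: [0.5392, -0.0727, 0.0567]
ee_rot: [2.028, 2.4, -0.0]
force: [-0.7, 0.3, -0.3]
width: 0.323
```

```bash
python3 -c "
from h import *
st((0.538,-0.0727,0.056))"
```

```text
t 4.42 pos [ 0.5392 -0.0727  0.0567] ty-yaw 9.61 z [-0.e+00 -1.e-04 -1.e+00] q [ 0.32  0.58 -0.4   1.94  0.34  0.69 -0.12] F [-0.7  0.3 -0.3] w 29.7
delta tool cm [ 0.02 -0.12  0.07]
```

step_arm:
  plan:
    - {"wx": 0,"wy": 0,"wz": 0,"tx": 0,"ty": 0,"tz": 0,"hand": 0}
    - {"wx": 0,"wy": 0,"wz": 0,"tx": 0,"ty": 0,"tz": 0,"hand": 0}
    - {"wx": 0,"wy": 0,"wz": 0,"tx": 0,"ty": 0,"tz": 0,"hand": 0}
    - {"wx": 0,"wy": 0,"wz": 0,"tx": 0,"ty": 0,"tz": 0,"hand": 0}
    - {"wx": 0,"wy": 0,"wz": 0,"tx": 0,"ty": 0,"tz": 0,"hand": 0}
    - {"wx": 0,"wy": 0,"wz": 0,"tx": 0,"ty": 0,"tz": 0,"hand": 0}
    - {"wx": 0,"wy": 0,"wz": 0,"tx": 0,"ty": 0,"tz": 0,"hand": 0}
    - {"wx": 0,"wy": 0,"wz": 0,"tx": 0,"ty": 0,"tz": 0,"hand": 0}
    - {"wx": 0,"wy": 0,"wz": 0,"tx": 0,"ty": 0,"tz": 0,"hand": 0}
    - {"wx": 0,"wy": 0,"wz": 0,"tx": 0,"ty": 0,"tz": 0,"hand": 0}
  force: 40

```text
clock: 5.25
position: [0.5376, -0.0729, 0.0565]
ee_rot: [-2.026, -2.399, 0.004]
force: [-5.8, 0.0, 4.7]
width: 0.193
```

```bash
python3 -c "
from h import *
st((0.538,-0.0727,0.056))"
```

```text
t 5.25 pos [ 0.5376 -0.0729  0.0565] ty-yaw 9.63 z [-2.9e-03 -7.0e-04 -1.0e+00] q [ 0.33  0.58 -0.4   1.94  0.34  0.69 -0.11] F [-5.8  0.   4.7] w 17.7
delta tool cm [0.01 0.04 0.05]
```

step_arm:
  plan:
    - {"wx": 0,"wy": 0,"wz": 0,"tx": 0,"ty": -0.2,"tz": 0,"hand": 0}
    - {"wx": 0,"wy": 0,"wz": 0,"tx": 0,"ty": -0.2,"tz": 0,"hand": 0}
    - {"wx": 0,"wy": 0,"wz": 0,"tx": 0,"ty": -0.2,"tz": 0,"hand": 0}
    - {"wx": 0,"wy": 0,"wz": 0,"tx": 0,"ty": -0.2,"tz": 0,"hand": 0}
    - {"wx": 0,"wy": 0,"wz": 0,"tx": 0,"ty": -0.2,"tz": 0,"hand": 0}
    - {"wx": 0,"wy": 0,"wz": 0,"tx": 0,"ty": -0.2,"tz": 0,"hand": 0}
    - {"wx": 0,"wy": 0,"wz": 0,"tx": 0,"ty": 0,"tz": 0,"hand": 0}
    - {"wx": 0,"wy": 0,"wz": 0,"tx": 0,"ty": 0,"tz": 0,"hand": 0}
    - {"wx": 0,"wy": 0,"wz": 0,"tx": 0,"ty": 0,"tz": 0,"hand": 0}
    - {"wx": 0,"wy": 0,"wz": 0,"tx": 0,"ty": 0,"tz": 0,"hand": 0}
  force: 50

```text
clock: 6.08
position: [0.5275, -0.0745, 0.0566]
ee_rot: [-2.027, -2.4, -0.0]
force: [4.2, 0.5, -7.2]
width: 0.195
```

```bash
cat >> h.py <<'E'
def prog():
    s=arm.observe(); a=np.radians(10); dd=s['position']-np.array([.5376,-.0729,.0565])
    print('back mm',round(-1000*(dd[0]*np.cos(a)+dd[1]*np.sin(a)),1),'lat',round(1000*(-dd[0]*np.sin(a)+dd[1]*np.cos(a)),1),'dz',round(1000*dd[2],1))
E
python3 -c "
from h import *
st();prog()"
```

```text
t 6.08 pos [ 0.5275 -0.0745  0.0566] ty-yaw 9.62 z [ 1.e-04  2.e-04 -1.e+00] q [ 0.33  0.57 -0.4   1.97  0.34  0.67 -0.11] F [ 4.2  0.5 -7.2] w 18.0
back mm 10.2 lat 0.2 dz 0.1
```

Sound so far. Second tug of about 13 mm.

step_arm:
  plan:
    - {"wx": 0,"wy": 0,"wz": 0,"tx": 0,"ty": -0.2,"tz": 0,"hand": 0}
    - {"wx": 0,"wy": 0,"wz": 0,"tx": 0,"ty": -0.2,"tz": 0,"hand": 0}
    - {"wx": 0,"wy": 0,"wz": 0,"tx": 0,"ty": -0.2,"tz": 0,"hand": 0}
    - {"wx": 0,"wy": 0,"wz": 0,"tx": 0,"ty": -0.2,"tz": 0,"hand": 0}
    - {"wx": 0,"wy": 0,"wz": 0,"tx": 0,"ty": -0.2,"tz": 0,"hand": 0}
    - {"wx": 0,"wy": 0,"wz": 0,"tx": 0,"ty": -0.2,"tz": 0,"hand": 0}
    - {"wx": 0,"wy": 0,"wz": 0,"tx": 0,"ty": -0.1,"tz": 0,"hand": 0}
    - {"wx": 0,"wy": 0,"wz": 0,"tx": 0,"ty": 0,"tz": 0,"hand": 0}
    - {"wx": 0,"wy": 0,"wz": 0,"tx": 0,"ty": 0,"tz": 0,"hand": 0}
    - {"wx": 0,"wy": 0,"wz": 0,"tx": 0,"ty": 0,"tz": 0,"hand": 0}

```text
clock: 6.92
position: [0.514, -0.077, 0.0567]
ee_rot: [-2.027, -2.399, 0.001]
force: [0.5, -0.4, -3.8]
width: 0.194
```

```bash
python3 -c "
from h import *
st();prog()
snap('wrist','w3')"
```

```text
t 6.92 pos [ 0.514  -0.077   0.0567] ty-yaw 9.6 z [-1.e-03 -3.e-04 -1.e+00] q [ 0.34  0.55 -0.4   2.    0.34  0.66 -0.11] F [ 0.5 -0.4 -3.8] w 17.9
back mm 23.9 lat 0.1 dz 0.2
```

View pics/w3.png

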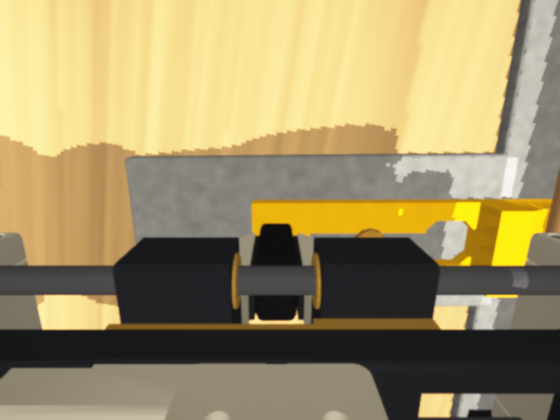

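The handle at (277,270) is held, and the stud head at (370,235) is further along the slot. Next I'll check the deck height by depth.

```bash
cat >> h.py <<'E'
def deckz(d,c):
    # deck top near front, side points well clear of arm: sample heights over region in stand frame
    K,R,t=c['mtx'],c['R'],np.array(c['t']).ravel(); v,u=np.mgrid[0:420,0:560]
    P=(np.stack([(u-K[0,2])/K[0,0]*d,(v-K[1,2])/K[1,1]*d,d],-1)-t)@R
    a=np.radians(10); o=np.array([.568+.098*np.cos(a),-.0675+.098*np.sin(a)])
    q=P[...,:2]-o; X=q[...,0]*np.cos(a)+q[...,1]*np.sin(a); Y=-q[...,0]*np.sin(a)+q[...,1]*np.cos(a)
    for lo in(.01,.04,.1,.2):
        m=(X>lo)&(X<lo+.02)&(abs(Y)<.16)&(P[...,2]<.1)&(d>0); print('deck x',lo,'top z mm',round(1000*np.median(P[...,2][m]),1),m.sum())
E
python3 -c "
from h import *
im,d,c=load('top0');deckz(d,c)
im,d,c=snap('top','t3');deckz(d,c)
im,d,c=load('scene0');deckz(d,c)
im,d,c=snap('scene','s3');deckz(d,c)"
```

```text
deck x 0.01 top z mm 57.0 743
deck x 0.04 top z mm 55.3 749
deck x 0.1 top z mm 50.0 441
deck x 0.2 top z mm 42.0 705
deck x 0.01 top z mm 50.5 733
deck x 0.04 top z mm 49.4 747
deck x 0.1 top z mm 46.7 506
deck x 0.2 top z mm 40.5 704
deck x 0.01 top z mm 57.3 677
deck x 0.04 top z mm 55.0 449
deck x 0.1 top z mm 51.0 621
deck x 0.2 top z mm 42.2 744
deck x 0.01 top z mm 50.3 651
deck x 0.04 top z mm 48.8 416
deck x 0.1 top z mm 47.1 666
deck x 0.2 top z mm 40.8 742
```

The deck is down about 7 mm, which is inside the first window. Third tug.

step_arm:
  plan:
    - {"wx": 0,"wy": 0,"wz": 0,"tx": 0,"ty": 0,"tz": 0,"hand": 0}
    - {"wx": 0,"wy": 0,"wz": 0,"tx": 0,"ty": -0.2,"tz": 0,"hand": 0}
    - {"wx": 0,"wy": 0,"wz": 0,"tx": 0,"ty": -0.2,"tz": 0,"hand": 0}
    - {"wx": 0,"wy": 0,"wz": 0,"tx": 0,"ty": -0.2,"tz": 0,"hand": 0}
    - {"wx": 0,"wy": 0,"wz": 0,"tx": 0,"ty": -0.2,"tz": 0,"hand": 0}
    - {"wx": 0,"wy": 0,"wz": 0,"tx": 0,"ty": -0.2,"tz": 0,"hand": 0}
    - {"wx": 0,"wy": 0,"wz": 0,"tx": 0,"ty": 0,"tz": 0,"hand": 0}
    - {"wx": 0,"wy": 0,"wz": 0,"tx": 0,"ty": 0,"tz": 0,"hand": 0}
    - {"wx": 0,"wy": 0,"wz": 0,"tx": 0,"ty": 0,"tz": 0,"hand": 0}
    - {"wx": 0,"wy": 0,"wz": 0,"tx": 0,"ty": 0,"tz": 0,"hand": 0}

```text
clock: 7.9
position: [0.5043, -0.0785, 0.0567]
ee_rot: [-2.027, -2.399, 0.001]
force: [-1.1, 0.8, -4.3]
width: 0.193
```

```bash
python3 -c "
from h import *
st();prog()
im,d,c=snap('top','t4');deckz(d,c)"
```

```text
t 7.9 pos [ 0.5043 -0.0785  0.0567] ty-yaw 9.61 z [-8.e-04 -2.e-04 -1.e+00] q [ 0.35  0.54 -0.4   2.02  0.34  0.65 -0.11] F [-1.1  0.8 -4.3] w 17.7
back mm 33.8 lat 0.2 dz 0.2
deck x 0.01 top z mm 46.3 736
deck x 0.04 top z mm 45.8 754
deck x 0.1 top z mm 44.2 553
deck x 0.2 top z mm 39.7 708
```

step_arm:
  plan:
    - {"wx": 0,"wy": 0,"wz": 0,"tx": 0,"ty": -0.2,"tz": 0,"hand": 0}
    - {"wx": 0,"wy": 0,"wz": 0,"tx": 0,"ty": -0.2,"tz": 0,"hand": 0}
    - {"wx": 0,"wy": 0,"wz": 0,"tx": 0,"ty": -0.2,"tz": 0,"hand": 0}
    - {"wx": 0,"wy": 0,"wz": 0,"tx": 0,"ty": -0.2,"tz": 0,"hand": 0}
    - {"wx": 0,"wy": 0,"wz": 0,"tx": 0,"ty": -0.2,"tz": 0,"hand": 0}
    - {"wx": 0,"wy": 0,"wz": 0,"tx": 0,"ty": -0.2,"tz": 0,"hand": 0}
    - {"wx": 0,"wy": 0,"wz": 0,"tx": 0,"ty": 0,"tz": 0,"hand": 0}
    - {"wx": 0,"wy": 0,"wz": 0,"tx": 0,"ty": 0,"tz": 0,"hand": 0}
    - {"wx": 0,"wy": 0,"wz": 0,"tx": 0,"ty": 0,"tz": 0,"hand": 0}
    - {"wx": 0,"wy": 0,"wz": 0,"tx": 0,"ty": 0,"tz": 0,"hand": 0}

```text
clock: 8.78
position: [0.4924, -0.0806, 0.0567]
ee_rot: [-2.027, -2.399, 0.001]
force: [-0.6, 0.1, -3.9]
width: 0.196
```

step_arm:
  plan:
    - {"wx": 0,"wy": 0,"wz": 0,"tx": 0,"ty": -0.2,"tz": 0,"hand": 0}
    - {"wx": 0,"wy": 0,"wz": 0,"tx": 0,"ty": -0.2,"tz": 0,"hand": 0}
    - {"wx": 0,"wy": 0,"wz": 0,"tx": 0,"ty": -0.2,"tz": 0,"hand": 0}
    - {"wx": 0,"wy": 0,"wz": 0,"tx": 0,"ty": -0.2,"tz": 0,"hand": 0}
    - {"wx": 0,"wy": 0,"wz": 0,"tx": 0,"ty": -0.2,"tz": 0,"hand": 0}
    - {"wx": 0,"wy": 0,"wz": 0,"tx": 0,"ty": -0.2,"tz": 0,"hand": 0}
    - {"wx": 0,"wy": 0,"wz": 0,"tx": 0,"ty": 0,"tz": 0,"hand": 0}
    - {"wx": 0,"wy": 0,"wz": 0,"tx": 0,"ty": 0,"tz": 0,"hand": 0}
    - {"wx": 0,"wy": 0,"wz": 0,"tx": 0,"ty": 0,"tz": 0,"hand": 0}
    - {"wx": 0,"wy": 0,"wz": 0,"tx": 0,"ty": 0,"tz": 0,"hand": 0}

```text
clock: 9.62
position: [0.4812, -0.0825, 0.0568]
ee_rot: [2.028, 2.399, 0.0]
force: [0.4, -0.4, -1.5]
width: 0.194
```

```bash
python3 -c "
from h import *
st();prog()
im,d,c=snap('top','t5');deckz(d,c)
im,d,c=snap('wrist','w5')"
```

```text
t 9.62 pos [ 0.4812 -0.0825  0.0568] ty-yaw 9.61 z [ 3.e-04 -0.e+00 -1.e+00] q [ 0.37  0.52 -0.41  2.07  0.34  0.62 -0.11] F [ 0.4 -0.4 -1.5] w 17.8
back mm 57.2 lat 0.4 dz 0.3
deck x 0.01 top z mm 38.7 728
deck x 0.04 top z mm 39.1 730
deck x 0.1 top z mm 39.9 617
deck x 0.2 top z mm 38.7 727
```

View pics/w5.png

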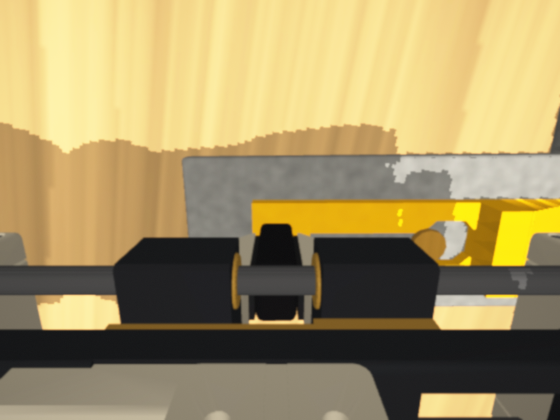

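The deck is fully down: its top is level at about 39 mm. The stud at (430,242) is at the near edge of the wide hole, with roughly 14 mm still to go.

step_arm:
  plan:
    - {"wx": 0,"wy": 0,"wz": 0,"tx": 0,"ty": -0.2,"tz": 0,"hand": 0}
    - {"wx": 0,"wy": 0,"wz": 0,"tx": 0,"ty": -0.2,"tz": 0,"hand": 0}
    - {"wx": 0,"wy": 0,"wz": 0,"tx": 0,"ty": -0.2,"tz": 0,"hand": 0}
    - {"wx": 0,"wy": 0,"wz": 0,"tx": 0,"ty": -0.2,"tz": 0,"hand": 0}
    - {"wx": 0,"wy": 0,"wz": 0,"tx": 0,"ty": -0.2,"tz": 0,"hand": 0}
    - {"wx": 0,"wy": 0,"wz": 0,"tx": 0,"ty": -0.2,"tz": 0,"hand": 0}
    - {"wx": 0,"wy": 0,"wz": 0,"tx": 0,"ty": -0.1,"tz": 0,"hand": 0}
    - {"wx": 0,"wy": 0,"wz": 0,"tx": 0,"ty": 0,"tz": 0,"hand": 0}
    - {"wx": 0,"wy": 0,"wz": 0,"tx": 0,"ty": 0,"tz": 0,"hand": 0}
    - {"wx": 0,"wy": 0,"wz": 0,"tx": 0,"ty": 0,"tz": 0,"hand": 0}

```text
clock: 10.55
position: [0.4684, -0.0846, 0.0568]
ee_rot: [2.027, 2.4, 0.0]
force: [0.1, -0.1, -1.8]
width: 0.194
```

```bash
python3 -c "
from h import *
st();prog()
im,d,c=snap('top','t6');cv2.imwrite('pics/t6z.png',cv2.resize(im[170:260,250:350,::-1],None,fx=6,fy=6))
im,d,c=snap('wrist','w6');cv2.imwrite('pics/w6z.png',cv2.resize(im[170:300,380:560,::-1],None,fx=4.4,fy=4.4))
im,d,c=snap('scene','s6');cv2.imwrite('pics/s6z.png',cv2.resize(im[190:290,220:350,::-1],None,fx=6,fy=6))
"
```

```text
t 10.55 pos [ 0.4684 -0.0846  0.0568] ty-yaw 9.61 z [ 2.e-04 -0.e+00 -1.e+00] q [ 0.38  0.5  -0.41  2.1   0.34  0.6  -0.1 ] F [ 0.1 -0.1 -1.8] w 17.9
back mm 70.2 lat 0.5 dz 0.3
```

View pics/w6z.png

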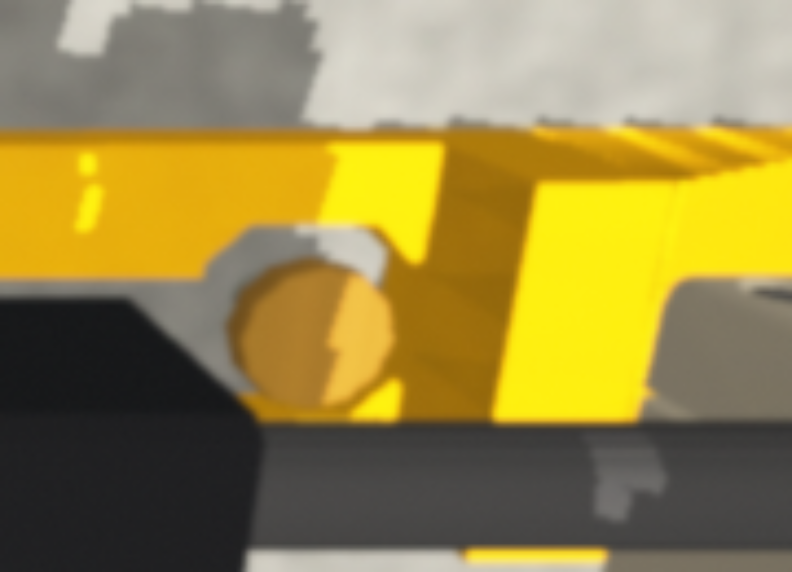

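View pics/s6z.png

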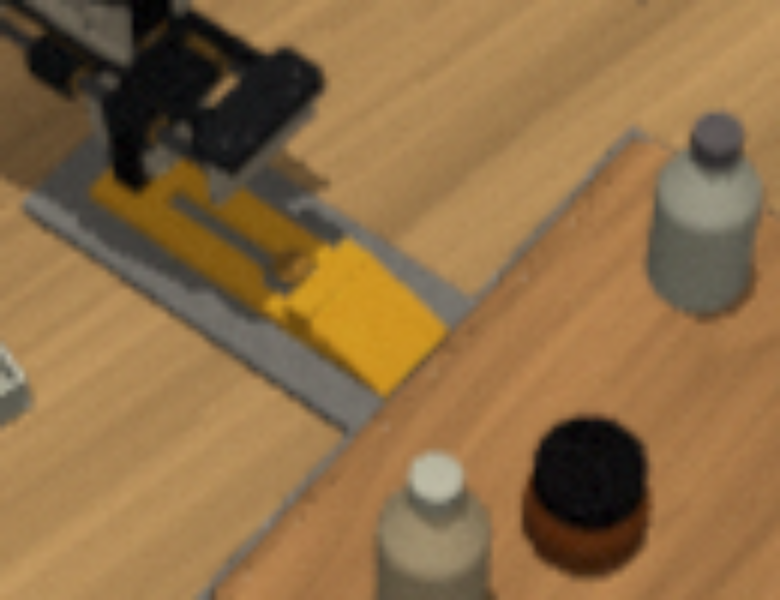

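View pics/t6z.png

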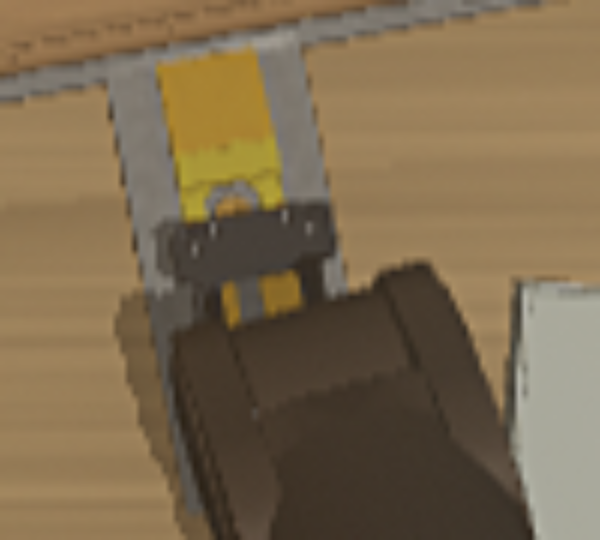

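```bash
python3 -c "
from h import *
im,d,c=load('w6')
a=np.radians(9.8);B=np.array([[np.cos(a),np.sin(a)],[-np.sin(a),np.cos(a)]])
s=onplane(c,450.4,245.2,.026)[:2]
for n,x in(('L',203),('R',425),('mid',314)): 
  h=onplane(c,380+x/4.4-.4,247.3,.018)[:2]; print(n,(B@(h-s)*1000).round(1))
top=onplane(c,380+318/4.4,170+226/4.4-.4,.018)[:2]; print('top edge rel stud',(B@(top-s)*1000).round(1)); print(s)
s=arm.observe()['position'][:2]
print('stud from handle',B@(onplane(c,450.4,245.2,.026)[:2]-s)*1000)
# plate lateral edges top
e=onplane(c,430,170+140/4.4-.4,.018)[:2];print('plate edge lat from stud',(B@(e-onplane(c,450.4,245.2,.026)[:2])*1000).round(1))
im,d,c=load('t6');
print('top stud',onplane(c,250+233/6-.4,170+205/6-.4,.026))
"
```

```text
L [-9.8 -4.7]
R [20.4 -4.8]
mid [ 5.3 -4.7]
top edge rel stud [ 3.7 11.8]
[ 0.56761756 -0.06708371]
stud from handle [100.83460861   0.37614583]
plate edge lat from stud [-10.8  23.7]
top stud [ 0.57071954 -0.0675895   0.026     ]
```

```bash
python3 -c "
from h import *
im,d,c=load('w6')
a=np.radians(9.8);B=np.array([[np.cos(a),np.sin(a)],[-np.sin(a),np.cos(a)]])
s=onplane(c,380+312/4.4-.4,170+333/4.4-.4,.026)[:2]
for n,x,y in(('face',443,142),('face',400,415),('Lcorner',203,280),('Rcorner',420,264),('tl',252,228),('tr',372,228),('r low',400,380)): 
  h=onplane(c,380+x/4.4-.4,170+y/4.4-.4,.018)[:2]; print(n,(B@(h-s)*1000).round(1))
for n,x,y in(('headL',229,333),('headR',395,333),('headtop',312,260),('headbot',312,408)): 
  h=onplane(c,380+x/4.4-.4,170+y/4.4-.4,.026)[:2]; print(n,(B@(h-s)*1000).round(1))
"
```

```text
face [18.1 23.4]
face [ 18.6 -15.6]
Lcorner [-11.    4.3]
Rcorner [17.8  6.5]
tl [-5.3 11.6]
tr [10.6 11.6]
r low [ 17.8 -10.3]
headL [-10.7   0. ]
headR [10.7 -0. ]
headtop [-1.4 10. ]
headbot [  1.5 -10.6]
```

The hole centre lies about 2 to 3 mm ahead of the stud and 1 mm to the side. I'll take a small correction tug and then begin a slow lift.

step_arm:
  plan:
    - {"wx": 0,"wy": 0,"wz": 0,"tx": 0.05,"ty": -0.15,"tz": 0,"hand": 0}
    - {"wx": 0,"wy": 0,"wz": 0,"tx": 0.05,"ty": -0.1,"tz": 0,"hand": 0}
    - {"wx": 0,"wy": 0,"wz": 0,"tx": 0,"ty": 0,"tz": 0,"hand": 0}
    - {"wx": 0,"wy": 0,"wz": 0,"tx": 0,"ty": 0,"tz": 0,"hand": 0}
    - {"wx": 0,"wy": 0,"wz": 0,"tx": 0,"ty": 0,"tz": -0.2,"hand": 0}
    - {"wx": 0,"wy": 0,"wz": 0,"tx": 0,"ty": 0,"tz": -0.2,"hand": 0}
    - {"wx": 0,"wy": 0,"wz": 0,"tx": 0,"ty": 0,"tz": -0.2,"hand": 0}
    - {"wx": 0,"wy": 0,"wz": 0,"tx": 0,"ty": 0,"tz": 0,"hand": 0}
    - {"wx": 0,"wy": 0,"wz": 0,"tx": 0,"ty": 0,"tz": 0,"hand": 0}
    - {"wx": 0,"wy": 0,"wz": 0,"tx": 0,"ty": 0,"tz": 0,"hand": 0}

```text
clock: 11.53
position: [0.4656, -0.0842, 0.0628]
ee_rot: [2.028, 2.4, 0.0]
force: [-1.0, 0.5, -2.1]
width: 0.198
```

```bash
python3 -c "
from h import *
st();prog()
im,d,c=snap('wrist','w7')"
```

```text
t 11.53 pos [ 0.4656 -0.0842  0.0628] ty-yaw 9.61 z [ 1.e-04 -1.e-04 -1.e+00] q [ 0.39  0.49 -0.42  2.1   0.34  0.61 -0.1 ] F [-1.   0.5 -2.1] w 18.2
back mm 72.9 lat 1.4 dz 6.3
```

View pics/w7.png

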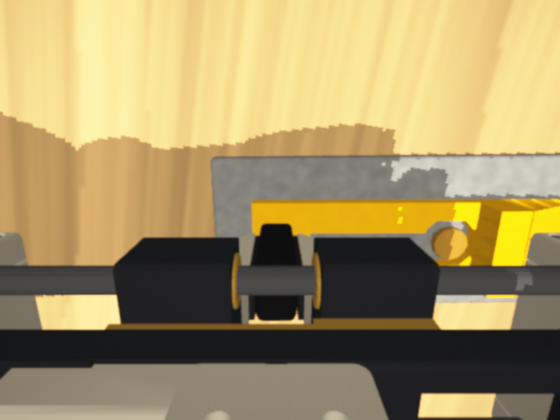

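The stud head at (449,241) sits in the wide hole, and the force shown is only the wedge's weight. Lifting on.

step_arm:
  plan:
    - {"wx": 0,"wy": 0,"wz": 0,"tx": 0,"ty": 0,"tz": -0.3,"hand": 0}
    - {"wx": 0,"wy": 0,"wz": 0,"tx": 0,"ty": 0,"tz": -0.4,"hand": 0}
    - {"wx": 0,"wy": 0,"wz": 0,"tx": 0,"ty": 0,"tz": -0.5,"hand": 0}
    - {"wx": 0,"wy": 0,"wz": 0,"tx": 0,"ty": 0,"tz": -0.7,"hand": 0}
    - {"wx": 0,"wy": 0,"wz": 0,"tx": 0,"ty": 0,"tz": -1,"hand": 0}
    - {"wx": 0,"wy": 0,"wz": 0,"tx": 0,"ty": 0,"tz": -1,"hand": 0}
    - {"wx": 0,"wy": 0,"wz": 0,"tx": 0,"ty": 0,"tz": -1,"hand": 0}
    - {"wx": 0,"wy": 0,"wz": 0,"tx": 0,"ty": 0,"tz": -1,"hand": 0}
    - {"wx": 0,"wy": 0,"wz": 0,"tx": 0,"ty": 0,"tz": -0.6,"hand": 0}
    - {"wx": 0,"wy": 0,"wz": 0,"tx": 0,"ty": 0,"tz": 0,"hand": 0}

```text
clock: 12.42
position: [0.4665, -0.0842, 0.1294]
ee_rot: [2.026, 2.398, 0.002]
force: [0.3, -0.8, -1.2]
width: 0.194
```

```bash
python3 -c "
from h import *
st();prog()
im,d,c=snap('top','t8');deckz(d,c)
im,d,c=snap('scene','s8')"
```

```text
t 12.42 pos [ 0.4665 -0.0842  0.1294] ty-yaw 9.59 z [ 2.7e-03 -6.0e-04 -1.0e+00] q [ 0.44  0.39 -0.47  2.05  0.25  0.76 -0.02] F [ 0.3 -0.8 -1.2] w 17.9
back mm 72.0 lat 1.2 dz 72.9
deck x 0.01 top z mm 38.7 730
deck x 0.04 top z mm 39.0 733
deck x 0.1 top z mm 39.7 632
deck x 0.2 top z mm 38.6 714
```

View pics/s8.png

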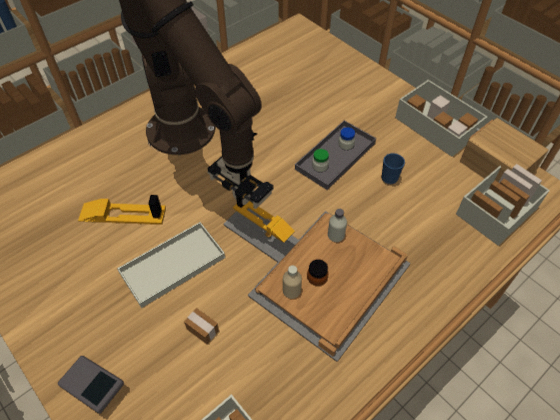

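step_arm:
  plan:
    - {"wx": 0,"wy": 0,"wz": 0.5,"tx": 0,"ty": 0,"tz": -0.3,"hand": 0}
    - {"wx": 0,"wy": 0,"wz": 1,"tx": 0,"ty": 0,"tz": -0.3,"hand": 0}
    - {"wx": 0,"wy": 0,"wz": 1,"tx": 0,"ty": 0,"tz": -0.3,"hand": 0}
    - {"wx": 0,"wy": 0,"wz": 1,"tx": 0,"ty": 0,"tz": 0,"hand": 0}
    - {"wx": 0,"wy": 0,"wz": 1,"tx": 0,"ty": 0,"tz": 0,"hand": 0}
    - {"wx": 0,"wy": 0,"wz": 1,"tx": 0,"ty": 0,"tz": 0,"hand": 0}
    - {"wx": 0,"wy": 0,"wz": 1,"tx": 0,"ty": 0,"tz": 0,"hand": 0}
    - {"wx": 0,"wy": 0,"wz": 1,"tx": 0,"ty": 0,"tz": 0,"hand": 0}
    - {"wx": 0,"wy": 0,"wz": 1,"tx": 0,"ty": 0,"tz": 0,"hand": 0}
    - {"wx": 0,"wy": 0,"wz": 1,"tx": 0,"ty": 0,"tz": 0,"hand": 0}

```text
clock: 13.35
position: [0.4651, -0.084, 0.136]
ee_rot: [-2.929, -1.134, 0.002]
force: [0.1, -0.1, -1.7]
width: 0.197
```

step_arm:
  plan:
    - {"wx": 0,"wy": 0,"wz": 1,"tx": 0,"ty": 0,"tz": 0,"hand": 0}
    - {"wx": 0,"wy": 0,"wz": 1,"tx": 0,"ty": 0,"tz": 0,"hand": 0}
    - {"wx": 0,"wy": 0,"wz": 1,"tx": 0,"ty": 0,"tz": 0,"hand": 0}
    - {"wx": 0,"wy": 0,"wz": 1,"tx": 0,"ty": 0,"tz": 0,"hand": 0}
    - {"wx": 0,"wy": 0,"wz": 1,"tx": 0,"ty": 0,"tz": 0,"hand": 0}
    - {"wx": 0,"wy": 0,"wz": 1,"tx": 0,"ty": 0,"tz": 0,"hand": 0}
    - {"wx": 0,"wy": 0,"wz": 1,"tx": 0,"ty": 0,"tz": 0,"hand": 0}
    - {"wx": 0,"wy": 0,"wz": 0.9,"tx": 0,"ty": 0,"tz": 0,"hand": 0}
    - {"wx": 0,"wy": 0,"wz": 0,"tx": 0,"ty": 0,"tz": 0,"hand": 0}
    - {"wx": 0,"wy": 0,"wz": 0,"tx": 0,"ty": 0,"tz": 0,"hand": 0}

```text
clock: 14.18
position: [0.4653, -0.0839, 0.1362]
ee_rot: [3.139, -0.126, -0.002]
force: [0.2, -0.2, -1.3]
width: 0.192
```

```bash
python3 -c "
from h import *
st((0.458,-0.259,.14))"
```

```text
t 14.18 pos [ 0.4653 -0.0839  0.1362] ty-yaw -94.6 z [-1.e-03 -2.e-04 -1.e+00] q [ 0.1   0.33 -0.05  2.07  0.02  0.75 -1.61] F [ 0.2 -0.2 -1.3] w 17.6
delta tool cm [ 0.68 17.51 -0.37]
```

step_arm:
  plan:
    - {"wx": 0,"wy": 0,"wz": 0,"tx": 0.1,"ty": 1.5,"tz": 0,"hand": 0}
    - {"wx": 0,"wy": 0,"wz": 0,"tx": 0.1,"ty": 2.5,"tz": 0,"hand": 0}
    - {"wx": 0,"wy": 0,"wz": 0,"tx": 0.1,"ty": 3,"tz": 0,"hand": 0}
    - {"wx": 0,"wy": 0,"wz": 0,"tx": 0.1,"ty": 3,"tz": 0,"hand": 0}
    - {"wx": 0,"wy": 0,"wz": 0,"tx": 0.1,"ty": 3,"tz": 0,"hand": 0}
    - {"wx": 0,"wy": 0,"wz": 0,"tx": 0.1,"ty": 2.5,"tz": 0,"hand": 0}
    - {"wx": 0,"wy": 0,"wz": 0,"tx": 0.1,"ty": 1.5,"tz": 0,"hand": 0}
    - {"wx": 0,"wy": 0,"wz": 0,"tx": 0,"ty": 0.5,"tz": 0,"hand": 0}
    - {"wx": 0,"wy": 0,"wz": 0,"tx": 0,"ty": 0,"tz": 0,"hand": 0}
    - {"wx": 0,"wy": 0,"wz": 0,"tx": 0,"ty": 0,"tz": 0,"hand": 0}

```text
clock: 15.02
position: [0.4579, -0.258, 0.1364]
ee_rot: [-3.138, 0.128, 0.001]
force: [-0.2, 0.1, -1.5]
width: 0.191
```

```bash
python3 -c "
from h import *
st((0.458,-0.259,.051))
snap('top','t9')
im,d,c=snap('scene','s9');cv2.imwrite('pics/s9z.png',cv2.resize(im[160:310,90:290,::-1],None,fx=4,fy=4))"
```

```text
t 15.02 pos [ 0.4579 -0.258   0.1364] ty-yaw -94.69 z [-5.e-04  9.e-04 -1.e+00] q [ 0.41  0.4   0.    1.95 -0.    0.79 -1.24] F [-0.2  0.1 -1.5] w 17.6
delta tool cm [0.02 0.11 8.54]
```

View pics/t9.png

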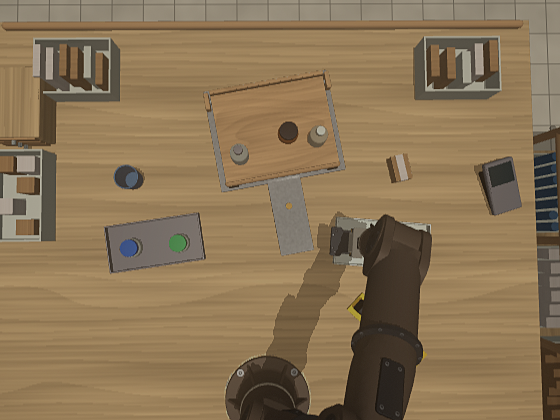

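View pics/s9z.png

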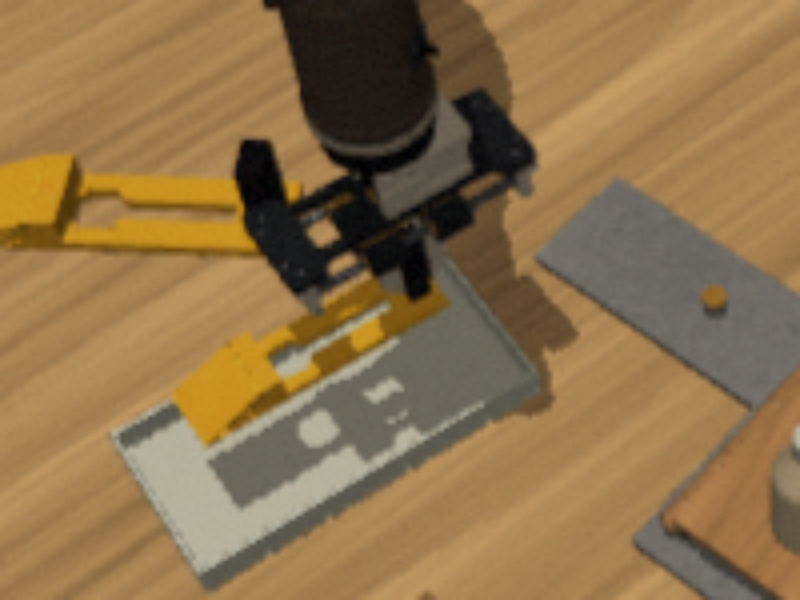

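The scene view shows the wedge level over the white tray with its handle up. I'll lower it to about 5 mm above the floor.

step_arm:
  plan:
    - {"wx": 0,"wy": 0,"wz": 0,"tx": 0,"ty": 0,"tz": 0.6,"hand": 0}
    - {"wx": 0,"wy": 0,"wz": 0,"tx": 0,"ty": 0,"tz": 1.1,"hand": 0}
    - {"wx": 0,"wy": 0,"wz": 0,"tx": 0,"ty": 0,"tz": 1.2,"hand": 0}
    - {"wx": 0,"wy": 0,"wz": 0,"tx": 0,"ty": 0,"tz": 1.2,"hand": 0}
    - {"wx": 0,"wy": 0,"wz": 0,"tx": 0,"ty": 0,"tz": 1.2,"hand": 0}
    - {"wx": 0,"wy": 0,"wz": 0,"tx": 0,"ty": 0,"tz": 1.1,"hand": 0}
    - {"wx": 0,"wy": 0,"wz": 0,"tx": 0,"ty": 0,"tz": 0.8,"hand": 0}
    - {"wx": 0,"wy": 0,"wz": 0,"tx": 0,"ty": 0,"tz": 0.5,"hand": 0}
    - {"wx": 0,"wy": 0,"wz": 0,"tx": 0,"ty": 0,"tz": 0.3,"hand": 0}
    - {"wx": 0,"wy": 0,"wz": 0,"tx": 0,"ty": 0,"tz": 0,"hand": 0}

```text
clock: 15.95
position: [0.4578, -0.2588, 0.0562]
ee_rot: [-3.139, 0.131, 0.001]
force: [0.1, -0.2, -1.6]
width: 0.195
```

step_arm:
  plan:
    - {"wx": 0,"wy": 0,"wz": 0,"tx": 0,"ty": 0,"tz": 0.1,"hand": 0}
    - {"wx": 0,"wy": 0,"wz": 0,"tx": 0,"ty": 0,"tz": 0.1,"hand": 0}
    - {"wx": 0,"wy": 0,"wz": 0,"tx": 0,"ty": 0,"tz": 0.1,"hand": 0}
    - {"wx": 0,"wy": 0,"wz": 0,"tx": 0,"ty": 0,"tz": 0.1,"hand": 0}
    - {"wx": 0,"wy": 0,"wz": 0,"tx": 0,"ty": 0,"tz": 0,"hand": 0}
    - {"wx": 0,"wy": 0,"wz": 0,"tx": 0,"ty": 0,"tz": 0,"hand": 0}
    - {"wx": 0,"wy": 0,"wz": 0,"tx": 0,"ty": 0,"tz": 0,"hand": 0}
    - {"wx": 0,"wy": 0,"wz": 0,"tx": 0,"ty": 0,"tz": 0,"hand": 0}
    - {"wx": 0,"wy": 0,"wz": 0,"tx": 0,"ty": 0,"tz": 0,"hand": 0}
    - {"wx": 0,"wy": 0,"wz": 0,"tx": 0,"ty": 0,"tz": 0,"hand": 0}

```text
clock: 16.78
position: [0.458, -0.2591, 0.0528]
ee_rot: [3.139, -0.131, 0.0]
force: [0.1, -0.9, -1.5]
width: 0.196
```

```bash
python3 -c "
from h import *
st((0.458,-0.259,.0508))"
```

```text
t 16.78 pos [ 0.458  -0.2591  0.0528] ty-yaw -94.79 z [ 1.e-04 -1.e-04 -1.e+00] q [ 0.41  0.53 -0.    2.01  0.    0.6  -1.24] F [ 0.1 -0.9 -1.5] w 18.1
delta tool cm [ 0.   -0.01  0.2 ]
```

Not touching yet. Two to three millimetres more, then read the force.

step_arm:
  plan:
    - {"wx": 0,"wy": 0,"wz": 0,"tx": 0,"ty": 0,"tz": 0.08,"hand": 0}
    - {"wx": 0,"wy": 0,"wz": 0,"tx": 0,"ty": 0,"tz": 0.08,"hand": 0}
    - {"wx": 0,"wy": 0,"wz": 0,"tx": 0,"ty": 0,"tz": 0.06,"hand": 0}
    - {"wx": 0,"wy": 0,"wz": 0,"tx": 0,"ty": 0,"tz": 0,"hand": 0}
    - {"wx": 0,"wy": 0,"wz": 0,"tx": 0,"ty": 0,"tz": 0,"hand": 0}
    - {"wx": 0,"wy": 0,"wz": 0,"tx": 0,"ty": 0,"tz": 0,"hand": 0}
    - {"wx": 0,"wy": 0,"wz": 0,"tx": 0,"ty": 0,"tz": 0,"hand": 0}
    - {"wx": 0,"wy": 0,"wz": 0,"tx": 0,"ty": 0,"tz": 0,"hand": 0}
    - {"wx": 0,"wy": 0,"wz": 0,"tx": 0,"ty": 0,"tz": 0,"hand": 0}
    - {"wx": 0,"wy": 0,"wz": 0,"tx": 0,"ty": 0,"tz": 0,"hand": 0}

```text
clock: 17.62
position: [0.4579, -0.2591, 0.0505]
ee_rot: [3.139, -0.131, 0.0]
force: [0.1, -0.7, -2.0]
width: 0.189
```

```bash
python3 -c "
from h import *
st((0.458,-0.259,.0508))"
```

```text
t 17.62 pos [ 0.4579 -0.2591  0.0505] ty-yaw -94.79 z [ 0.e+00 -1.e-04 -1.e+00] q [ 0.41  0.53 -0.    2.01  0.    0.6  -1.24] F [ 0.1 -0.7 -2. ] w 17.4
delta tool cm [ 0.01 -0.01 -0.03]
```

step_arm:
  plan:
    - {"wx": 0,"wy": 0,"wz": 0,"tx": 0,"ty": 0,"tz": 0.08,"hand": 0}
    - {"wx": 0,"wy": 0,"wz": 0,"tx": 0,"ty": 0,"tz": 0.06,"hand": 0}
    - {"wx": 0,"wy": 0,"wz": 0,"tx": 0,"ty": 0,"tz": 0,"hand": 0}
    - {"wx": 0,"wy": 0,"wz": 0,"tx": 0,"ty": 0,"tz": 0,"hand": 0}
    - {"wx": 0,"wy": 0,"wz": 0,"tx": 0,"ty": 0,"tz": 0,"hand": 0}
    - {"wx": 0,"wy": 0,"wz": 0,"tx": 0,"ty": 0,"tz": 0,"hand": 0}
    - {"wx": 0,"wy": 0,"wz": 0,"tx": 0,"ty": 0,"tz": 0,"hand": 0}
    - {"wx": 0,"wy": 0,"wz": 0,"tx": 0,"ty": 0,"tz": 0,"hand": 0}
    - {"wx": 0,"wy": 0,"wz": 0,"tx": 0,"ty": 0,"tz": 0,"hand": 0}
    - {"wx": 0,"wy": 0,"wz": 0,"tx": 0,"ty": 0,"tz": 0,"hand": 0}

```text
clock: 18.45
position: [0.458, -0.2591, 0.0504]
ee_rot: [3.139, -0.132, 0.001]
force: [-4.8, 2.4, 17.9]
width: 0.198
```

```bash
python3 -c "
from h import *
st((0.458,-0.259,.0508))"
```

```text
t 18.45 pos [ 0.458  -0.2591  0.0504] ty-yaw -94.8 z [ 5.e-04 -3.e-04 -1.e+00] q [ 0.42  0.53 -0.    2.01  0.    0.6  -1.24] F [-4.8  2.4 17.9] w 18.3
delta tool cm [ 0.   -0.01 -0.04]
```

The wedge is on the floor (18 N of contact). I'll relax by 1 mm and open the jaws part way.

step_arm:
  plan:
    - {"wx": 0,"wy": 0,"wz": 0,"tx": 0,"ty": 0,"tz": -0.11,"hand": 0}
    - {"wx": 0,"wy": 0,"wz": 0,"tx": 0,"ty": 0,"tz": 0,"hand": 0.18}
    - {"wx": 0,"wy": 0,"wz": 0,"tx": 0,"ty": 0,"tz": 0,"hand": 0.22}
    - {"wx": 0,"wy": 0,"wz": 0,"tx": 0,"ty": 0,"tz": 0,"hand": 0.3}
    - {"wx": 0,"wy": 0,"wz": 0,"tx": 0,"ty": 0,"tz": 0,"hand": 0.4}
    - {"wx": 0,"wy": 0,"wz": 0,"tx": 0,"ty": 0,"tz": 0,"hand": 0.45}
    - {"wx": 0,"wy": 0,"wz": 0,"tx": 0,"ty": 0,"tz": 0,"hand": 0.45}
    - {"wx": 0,"wy": 0,"wz": 0,"tx": 0,"ty": 0,"tz": 0,"hand": 0.45}
    - {"wx": 0,"wy": 0,"wz": 0,"tx": 0,"ty": 0,"tz": 0,"hand": 0.45}
    - {"wx": 0,"wy": 0,"wz": 0,"tx": 0,"ty": 0,"tz": 0,"hand": 0.45}

```text
clock: 19.28
position: [0.4579, -0.2591, 0.0502]
ee_rot: [3.139, -0.131, -0.0]
force: [-0.6, -0.2, -0.0]
width: 0.449
```

```bash
python3 -c "
from h import *
st((0.458,-0.259,.0508))
im,d,c=snap('wrist','w10')"
```

```text
t 19.28 pos [ 0.4579 -0.2591  0.0502] ty-yaw -94.79 z [-0. -0. -1.] q [ 0.41  0.53 -0.    2.01  0.    0.6  -1.24] F [-0.6 -0.2 -0. ] w 41.3
delta tool cm [ 0.01 -0.01 -0.06]
```

View pics/w10.png

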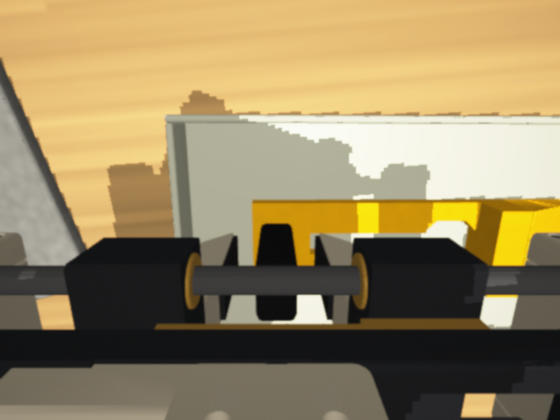

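The jaws are clear of the handle at (277,270) on both sides, and the wedge lies inside the tray walls. Raising straight up.

step_arm:
  plan:
    - {"wx": 0,"wy": 0,"wz": 0,"tx": 0,"ty": 0,"tz": -0.6,"hand": 0.45}
    - {"wx": 0,"wy": 0,"wz": 0,"tx": 0,"ty": 0,"tz": -1.2,"hand": 0.45}
    - {"wx": 0,"wy": 0,"wz": 0,"tx": 0,"ty": 0,"tz": -2,"hand": 0.45}
    - {"wx": 0,"wy": 0,"wz": 0,"tx": 0,"ty": 0,"tz": -2.5,"hand": 0.45}
    - {"wx": 0,"wy": 0,"wz": 0,"tx": 0,"ty": 0,"tz": -2.5,"hand": 0.45}
    - {"wx": 0,"wy": 0,"wz": 0,"tx": 0,"ty": 0,"tz": -2.5,"hand": 0.45}
    - {"wx": 0,"wy": 0,"wz": 0,"tx": 0,"ty": 0,"tz": -2.5,"hand": 0.45}
    - {"wx": 0,"wy": 0,"wz": 0,"tx": 0,"ty": 0,"tz": -1.5,"hand": 0.45}
    - {"wx": 0,"wy": 0,"wz": 0,"tx": 0,"ty": 0,"tz": -0.7,"hand": 0.45}
    - {"wx": 0,"wy": 0,"wz": 0,"tx": 0,"ty": 0,"tz": 0,"hand": 0.45}

```text
clock: 20.17
position: [0.4587, -0.2594, 0.212]
ee_rot: [3.138, -0.131, 0.005]
force: [0.2, -0.4, 0.0]
width: 0.452
```

```bash
python3 - <<'E'
from h import *
st()
im,d,c=snap('top','t11');deckz(d,c)
snap('scene','s11')
im,d,c=snap('wrist','w11')
K,R,t=c['mtx'],c['R'],c['t']; v,u=np.mgrid[0:420,0:560]
P=(np.stack([(u-K[0,2])/K[0,0]*d,(v-K[1,2])/K[1,1]*d,d],-1)-t)@R
m=(P[...,2]>.06)&(P[...,2]<.08)&(abs(P[...,0]-.458)<.05)&(abs(P[...,1]+.259)<.05)&(d>0)
q=P[m];print('handle top',len(q),q.mean(0).round(4),np.median(q[:,2]))
hsv=cv2.cvtColor(im,cv2.COLOR_RGB2HSV); y=cv2.inRange(hsv,(18,140,90),(35,255,255))>0
m=y&(P[...,2]<.03)&(abs(P[...,0]-.458)<.08)&(P[...,1]<-.2); q=P[m]; print('yellow',len(q)); 
pl=q[q[:,1]>-.33]; A=np.c_[pl[:,:2],np.ones(len(pl))]; print('plate slope',np.linalg.lstsq(A,pl[:,2],rcond=None)[0],np.median(pl[:,2]))
E
```

```text
t 20.17 pos [ 0.4587 -0.2594  0.212 ] ty-yaw -94.79 z [ 0.0029 -0.0013 -1.    ] q [ 0.41  0.31  0.01  1.86 -0.    0.96 -1.24] F [ 0.2 -0.4  0. ] w 41.6
deck x 0.01 top z mm 38.7 733
deck x 0.04 top z mm 39.3 738
deck x 0.1 top z mm 39.7 619
deck x 0.2 top z mm 38.6 714
handle top 592 [ 0.459  -0.2576  0.0677] 0.06799612776340387
yellow 5816
plate slope [0.00338029 0.00563764 0.01237703] 0.012260485867817292
```

View pics/s11.png

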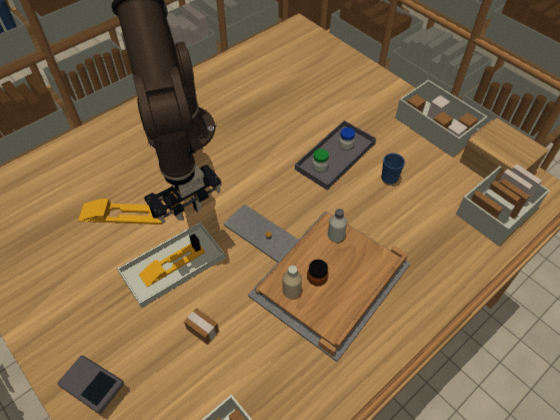

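View pics/w11.png

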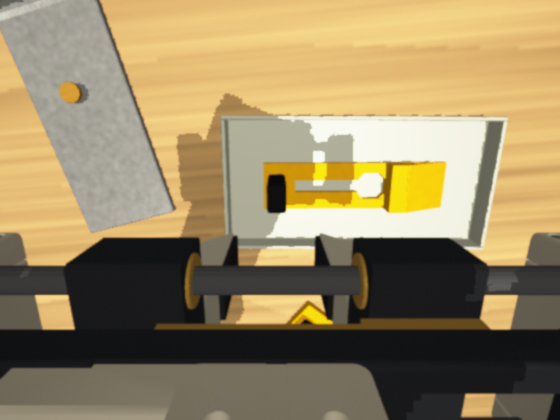

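The wedge lies flat in the tray: handle top at 68 mm, plate top at 12 mm, slope below 0.01 rad. The goods are upright, the deck is down and the robot is clear, so I'm handing in.

```bash
python3 -c "
from h import *
print(arm.sign_off())"
```

```text
the job is handed in; nothing more can be done
None
```

I drew the wedge out in short tugs, lifted it clear of the stud, laid it in the white tray and handed the job in at about 20 s. No verdict is reported, so what follows is what my own checks showed.

- **Lowering the deck:** I used five tugs of about 10–14 mm at 24 mm/s. The front of the deck had sunk about 7 mm after the second tug and 11 mm after the third. It was down on its rests after the fifth, with its top level at about 39 mm.
- **Freeing the wedge:** Two more small pulls, 73 mm of travel in all, brought the wide hole to the stud. The lift showed only the wedge's weight, and the deck stayed down.
- **Placing it:** The wedge lies flat with its handle up. The handle top is 68 mm above the counter and the plate slopes by less than 0.01 rad. By the gripper's position at release, its middle is within a few millimetres of the tray's centre.
- **Final view:** The three goods are upright on the deck. The jars, cup, carton and the larger look-alike wedge appear undisturbed, judged by eye. The gripper is clear of everything.

**Disagreements:** The wrist image put the hole about 3 mm short of the stud after the sixth pull, while the handle position said about 1 mm. I moved 2.5 mm, and the stud passed without touching. When setting the wedge down, my last 1.4 mm downward step pressed it onto the tray floor with about 18 N before I backed off.

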